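# Turn the cup carousel under the chute and tip in the ball feet

### The job

Turn the carousel by its hub until the cup that already holds a brass ball foot is centred under the mouth of the chute. Then lift the loaded scoop out of its stand by its bowl, set it down level on the open table and let go of it, take it again by its handle and tip its three ball feet into the top of the chute so that they all drop into that cup. Leave the carousel so and stand the empty scoop upright on the table again; do not disturb the colour pot, the sanding block or the round candle holder.

Things in the scene. Friction and masses are not known exactly. Their poses are not given: they have to be found in the camera images.
- carousel (a joint): turn of the carousel, rad, positive anticlockwise from above, 0 at the start; it can turn 6.2 rad either way, turns with light friction (0.06 N m) and stays where it is left. It is a wooden disc 256 mm across, top 20 mm above the table, with four cups at right angles round a hub.
- hub_grip (a point): point on the carousel's vertical axis, 80 mm above the table, in the bar grip of the hub: a bar 56 mm long (along this point's x axis, which points at cup 0), 16 mm wide (along y), reaching from 58 to 96 mm above the table. Grip it across its 16 mm width from above and turn.
- cup0 (a point): centre of the inner floor of cup 0 of the carousel (24 mm above the table, 85 mm from the carousel axis, numbered 0 to 3 anticlockwise seen from above). Each cup is a dark turned wooden cup, 88 mm across outside and 80 mm inside at its rim, which is 58 mm above the table.
- cup1 (a point): centre of the inner floor of cup 1 of the carousel (24 mm above the table, 85 mm from the carousel axis, numbered 0 to 3 anticlockwise seen from above). Each cup is a dark turned wooden cup, 88 mm across outside and 80 mm inside at its rim, which is 58 mm above the table.
- cup2 (a point): centre of the inner floor of cup 2 of the carousel (24 mm above the table, 85 mm from the carousel axis, numbered 0 to 3 anticlockwise seen from above). Each cup is a dark turned wooden cup, 88 mm across outside and 80 mm inside at its rim, which is 58 mm above the table.
- cup3 (a point): centre of the inner floor of cup 3 of the carousel (24 mm above the table, 85 mm from the carousel axis, numbered 0 to 3 anticlockwise seen from above). Each cup is a dark turned wooden cup, 88 mm across outside and 80 mm inside at its rim, which is 58 mm above the table.
- chute_outlet (a point): middle of the chute's drop mouth, 80 mm above the table and 85 mm from the carousel axis; its tube (31 x 40 mm inside) ends 64 mm above the table and its top stands at 110 mm. The x axis points from the carousel axis outwards along the chute. The chute is fixed; which way it stands differs from run to run.
- chute_inlet (a point): on the chute's sloping floor near its upper end, about 114 mm up, 195 mm from the carousel axis; x axis level, outwards along the chute. Here it is a hopper 74 mm wide inside, walls 27 mm high, floor sloping down 20 degrees to the carousel; open at its outer end (39 mm farther out: floor 128, walls 152 mm up); inwards of 145 mm from the axis it is 40 mm wide. The scoop's bowl fits between the walls.
- scoop_bowl (a point): middle of the bowl of the loose pale wooden scoop (about 160 g, plus 75 g of balls), 17 mm above its flat underside; x axis points from the spout back along the handle, z up. The bowl is 85 mm long (spout end at x = -45), 56 mm wide outside, its straight side walls 34 mm high. Balls stay in while it is level and roll out when the spout is tipped down 35 to 45 degrees.
- scoop_handle (a point): middle of the scoop's bar handle, 21 mm above its underside, 80 mm behind scoop_bowl along x: a bar 18 mm wide and 14 mm high that runs 38 to 118 mm behind scoop_bowl.
- scoop_spout (a point): middle of the scoop's open spout end, 45 mm ahead of scoop_bowl (x = -45 mm), at the upper edge of the floor (13 mm above the underside); the opening is about 42 mm wide.
- scoop_stand: fixed dark wooden stand that carries the scoop, its underside 8 mm above the table, at the start; origin on the table under scoop_bowl, x along the handle. Base plate 50 mm wide, from x = -45 to 125 mm. Two cheeks and an end wall (x 43 to 130, 52 mm wide over all, 52 mm high) enclose the handle, so it cannot be gripped there. The scoop lifts straight up, held across the sides of its bowl.
- ball0_center (a point): centre of loose brass ball foot 0, a ball 18 mm across, 25 g, in the scoop's bowl at the start
- ball1_center (a point): centre of loose brass ball foot 1, a ball 18 mm across, 25 g, in the scoop's bowl at the start
- ball2_center (a point): centre of loose brass ball foot 2, a ball 18 mm across, 25 g, in the scoop's bowl at the start
- sample_ball_center (a point): centre of the brass ball foot (18 mm ball) that already lies in one of the carousel's cups and so shows which cup is for ball feet; the other three cups hold a brass cone, a brass ring and a brass block, one each. Which cup holds which differs from run to run.
- colour_pot: bystander: small screw-top pot, 38 mm across, 48 mm high; origin under its centre
- sanding_block: bystander: cork sanding block 45 x 72 x 26 mm; origin under its centre
- turned_candle: bystander: round turned wooden candle holder 70 mm across, 64 mm high; origin under its centre

How it is judged:
By the outcome, as a careful person would: the job done as asked, in the order asked, and still so for the second after the job is handed in, with the robot touching nothing.
It also fails if it takes over 72 s, if anything falls off the work surface, if the arm or the gripper's body presses on something with over 40 N, if the wrist force passes 120 N, or if a joint passes its speed limit or range.

### The arm

A 6-joint arm with a two-finger parallel gripper is mounted at the origin on a cart in front of the work surface, level with it; the furniture and walls round the work are solid. World frame = base frame: x ahead of the robot, y to its left, z up, the work surface at z = 0. Lengths are in m, angles in degrees, forces in N, time in s.
With the tool pointing down it reaches from about 0.25 to 0.725 m from the base axis. Payload 9.7 kg.
Tool frame: the origin (TCP) lies midway between the tips of the shut fingers; the grasp point (between the pads) lies 19 mm behind it; z points along the fingers, y is the line along which they close (so a half turn about z gives the same grasp; the last joint's range is limited). The gripper opens to 85 mm and grips with 20 to 120 N. Pads are 22 mm wide; open, the fingers measure 114 mm over their backs; the gripper's body (76 mm by 85 mm) begins 54 mm behind the grasp point. The pads swing forward as they close: fully open they stand 13 mm farther back than shut.
Start: joints at [-71.047, 4.979, 10.078, 95.1, 0, 90], TCP at [0.179, -0.52, 0.231] pointing down, gripper open.
Joint ranges: [-179.16, 179.16], [-48.56, 103.87], [-65.8, 70.77], [-126.05, 130.52], [-82.76, 87.17], [-180, 180]. Speed limits (degrees/s): [127.2, 127.2, 147.25, 180, 180, 180].

### API

Orientations are given as [roll, pitch, yaw] about the fixed x, y, z axes, in that order (R = Rz(yaw) Ry(pitch) Rx(roll)).
In Python, from workcell import bot gives the robot as it stands. The module is installed in compiled form; this text tells all that it offers.
- The arm moves only by the tool send_rows, never from a script. Its argument "moves" is one flat list of numbers, 7 for each row, row after row: the shift along the world's x, y, z normalised to -1 to 1, where 1 is 0.025 m, then the turn, a rotation vector about the world's x, y, z normalised to -1 to 1, where 1 is 0.15 rad, then the closure, from -1 (fully open) to 1 (shut), so that 0 is half open. A call has 1 to 8 rows; each row shifts and turns the commanded pose from where the row before left it; what a row does not reach is not made up. A row lasts 1/8 s, in which the tool goes at most 62.5 mm and 10.7 degrees, less where a joint would pass 70% of its speed; a pose out of reach is approached as far as the arm can. A call with a number of a shift or a turn outside -1 to 1 is refused whole. A call with a gripper value outside its range is refused whole. The fingers move at their own pace and stop on an object; "squeeze" is the grip in N (left out, the last holds). Time passes only in rows, so rows that do not move let the fingers close. It gives the time, the measured TCP pose, the force, the opening and the grip force at its end, in the units of the state.
- bot.get_obs(): the state, without advancing time (a new reading comes with each control period).
- bot.camera(name): name is "scene" or "top"; returns a dict with "color" (420x560x3 uint8, red, green, blue), "camera_matrix" (3x3 intrinsics, pixels), "R" (3x3) and "t" (3): a world point X has camera coordinates R X + t. Camera axes: x right, y down, z forward; pixel columns grow to the right and rows downward; lengths in m; the calibration is good to about 2 mm. A picture is of the moment at which its call begins. There is no depth.
- bot.job_done(): hands the job in; it is judged then, once.
Trained networks look in the newest picture that a camera, given by its name, has taken for a name from the list of things; names that differ only in an ending like _2 or _b are one class to them, and where a whole thing is asked for, a point or a joint stands for the part that bears it (a point fixed in the world has none). Each returns a list of dicts, best first, with "p" (0 to 1); they miss things now and then, are a little off and sometimes report something else, mostly with a low value. They report only what shows in the picture. A call takes as long as a camera call.
- bot.boxes_of(camera, query): "extent" ([left, top, right, bottom] in pixels, round what is visible of it).
- bot.trace(camera, query): "region" (420x560 bool, what is visible of it) and "extent" ([left, top, right, bottom] in pixels, round what is visible of it).
- bot.landmark_of(camera, query): "pixel" ([column, row] in pixels: a listed point, or the origin of a listed thing).
The state is a dict: "time": time; "q": joint angles; "qd": joint speeds; "joint_efforts": joint torques, N m; "ee_pos": TCP position; "tcp_rot": TCP orientation; "wrist_force": force on the tool from outside, world axes, zero at the start; "torque": the same for the moment, N m; "opening": finger opening in m; "grasp_force": force on a finger pad.
Only numpy, scipy, OpenCV 4.12 (cv2) and the standard library are available. Lean on these libraries where they do the work, as an engineer would, in place of code of your own. Each camera call takes 0.05 s, during which the arm holds its last target. There are 200 camera calls.

## Working session

There is one attempt and no reset: what is moved stays moved. The work goes in short steps, Python scripts to look and compute and a tool call to move; the robot and the scene stay as the last step left them, time stands still between calls to the robot, and variables do not carry over. Pictures are saved under pics/ and viewed, at most 10 in all, crops included, and the job is handed in when it is done.

Besides the shell and the picture viewer there is one more tool, called as name(argument=value, ...), one argument or row to a line, values as JSON. send_rows: Moves the arm, as the interface text tells. Its arguments: {"type":"object","properties":{"moves":{"type":"array"},"squeeze":{"type":"number"}},"required":["moves"]}

```bash
mkdir -p pics; cat > h.py <<'E'
import numpy as np, cv2
from workcell import bot
def pix2w(c,p,z):
    K=np.array(c["camera_matrix"]);R=np.array(c["R"]);t=np.array(c["t"])
    d=R.T@np.linalg.inv(K)@np.array([p[0],p[1],1.]); o=-R.T@t
    return o+d*(z-o[2])/d[2]
def w2pix(c,X):
    v=np.array(c["camera_matrix"])@(np.array(c["R"])@np.array(X)+np.array(c["t"])); return v[:2]/v[2]
Z=dict(hub_grip=.08,cup0=.024,cup1=.024,cup2=.024,cup3=.024,chute_outlet=.08,chute_inlet=.114,scoop_bowl=.025,scoop_handle=.029,scoop_spout=.021,scoop_stand=0,ball0_center=.03,sample_ball_center=.033,colour_pot=0,sanding_block=0,turned_candle=0)
def look(names,dz={},cams=("scene","top")):
    for cam in cams:
        c=bot.camera(cam)
        for n in names:
            for r in bot.landmark_of(cam,n)[:2]:
                print(cam,n,round(r["p"],2),np.round(r["pixel"],1),np.round(pix2w(c,r["pixel"],dz.get(n,Z.get(n,0))),4))
E
python3 - <<'E'
from h import *
for cam in ("scene","top"):
    c=bot.camera(cam); cv2.imwrite(f"pics/{cam}0.png",c["color"][:,:,::-1])
    print(cam,-np.array(c["R"]).T@np.array(c["t"]))
look(list(Z))
o=bot.get_obs(); print(o["time"],o["ee_pos"],o["tcp_rot"],o["opening"])
E
```

```text
scene [0.0429777 0.716818  0.609436 ]
top [0.3269817  0.01209207 1.19865487]
scene hub_grip 0.76 [348.3 178.5] [ 0.5607 -0.3063  0.08  ]
scene cup0 0.83 [321.3 201.2] [ 0.6011 -0.2261  0.024 ]
scene cup0 0.78 [373. 193.] [ 0.5041 -0.369   0.024 ]
scene cup1 0.83 [321.3 201.2] [ 0.6011 -0.2261  0.024 ]
scene cup1 0.78 [373. 193.] [ 0.5041 -0.369   0.024 ]
scene cup2 0.83 [321.3 201.2] [ 0.6011 -0.2261  0.024 ]
scene cup2 0.78 [373. 193.] [ 0.5041 -0.369   0.024 ]
scene cup3 0.83 [321.3 201.2] [ 0.6011 -0.2261  0.024 ]
scene cup3 0.78 [373. 193.] [ 0.5041 -0.369   0.024 ]
scene chute_outlet 0.57 [335.2 188.3] [ 0.558  -0.2257  0.08  ]
scene chute_inlet 0.71 [309.7 193.9] [ 0.5604 -0.0965  0.114 ]
scene chute_inlet 0.54 [372.5 196.9] [ 0.4244 -0.1813  0.114 ]
scene scoop_bowl 0.69 [229.1 323.8] [0.4739 0.3046 0.025 ]
scene scoop_bowl 0.33 [331.6 189.8] [ 0.615  -0.3077  0.025 ]
scene scoop_handle 0.85 [194.8 313.5] [0.5431 0.3283 0.029 ]
scene scoop_spout 0.62 [254.2 327.6] [0.4321 0.2798 0.021 ]
scene scoop_stand 0.79 [233.6 333.9] [0.4669 0.3013 0.    ]
scene scoop_stand 0.64 [336.3 1
[... 1142 characters left out ...]
.74 [268.3 178. ] [0.7091 0.0203 0.029 ]
top scoop_spout 0.71 [360.6 211.9] [ 0.6091 -0.2218  0.021 ]
top scoop_spout 0.61 [168.9 288. ] [0.4266 0.282  0.021 ]
top ball0_center 0.49 [154.5 266. ] [0.4828 0.3179 0.03  ]
top sample_ball_center 0.46 [413.6 257.3] [ 0.4818 -0.3461  0.033 ]
top sample_ball_center 0.32 [153.7 264.2] [0.4871 0.3193 0.033 ]
top colour_pot 0.46 [410.9 254.7] [ 0.4933 -0.3498  0.    ]
top colour_pot 0.45 [268.1 176.9] [0.7218 0.0209 0.    ]
top sanding_block 0.58 [228.6 189.6] [0.689  0.1298 0.    ]
top turned_candle 0.83 [333.9 168.4] [ 0.7403 -0.1618  0.    ]
1.8 [ 0.17861887 -0.52019083  0.23129955] [1.79997857e+02 1.50827080e-03 1.89510574e+01] 0.08586067134959434
```

View pics/scene0.png

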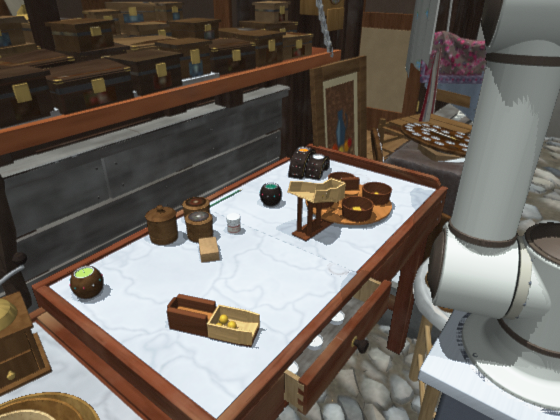

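View pics/top0.png

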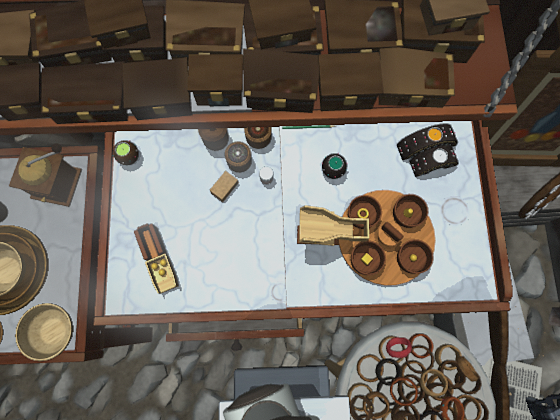

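The top view shows the carousel around (390,235) with four cups: ring near (362,214), another at (410,210), block near (367,260), another at (414,257). The scoop and its stand are at about (158,262). I'll enlarge the carousel.

```bash
python3 - <<'E'
import cv2
im=cv2.imread("pics/top0.png")
cv2.imwrite("pics/crop0.png",cv2.resize(im[180:295,290:445],None,fx=5,fy=5,interpolation=cv2.INTER_CUBIC))
E
```

```text
(no output)
```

View pics/crop0.png

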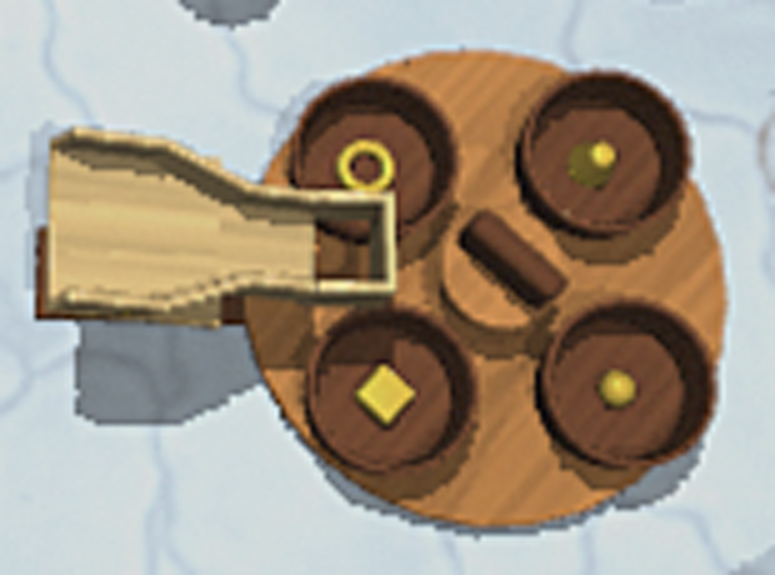

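```bash
python3 - <<'E'
from h import *
from scipy.optimize import least_squares
c=bot.camera("top")
P=lambda u,v:((u+.5)/5-.5+290,(v+.5)/5-.5+180)
cups=[(627,382),(604,153),(374,161),(390,389)]  # BR, TR, TL, BL anticlockwise
for p in cups: print(pix2w(c,P(*p),.058))
print("hub",pix2w(c,P(513,260),.096),"disc",pix2w(c,P(486,288),.02))
a,b=pix2w(c,P(472,225),.096),pix2w(c,P(555,290),.096);d=b-a;print("bar",np.hypot(*d[:2]),np.degrees(np.arctan2(d[1],d[0])))
def f(x):
    r=[]
    for i,p in enumerate(cups):
        q=x[2]+i*np.pi/2
        r+=list(pix2w(c,P(*p),.058)[:2]-x[:2]-.085*np.array([np.cos(q),np.sin(q)]))
    r+=list(.5*(pix2w(c,P(513,260),.096)[:2]-x[:2]))+list(.5*(pix2w(c,P(486,288),.02)[:2]-x[:2]))
    return r
s=least_squares(f,[.53,-.3,-2.]);print(s.x[:2],np.degrees(s.x[2]),np.round(s.fun,4))
# chute: mouth corners top z=.11, inlet outer wall tops z .152
for n,p,z in [("mouthTR",(395,193),.11),("mouthBR",(395,298),.11),("mid",(355,244),.11),("outTL",(55,137),.152),("outBL",(50,308),.152)]: print(n,pix2w(c,P(*p),z))
print(w2pix(c,[*s.x[:2],.08]))
# scoop
bot.camera("scene"); 
o=bot.get_obs();print(o["time"])
im=c["color"][:,:,::-1][210:310,115:205]
cv2.imwrite("pics/crop1.png",cv2.resize(im,None,fx=6,fy=6,interpolation=cv2.INTER_CUBIC))
E
```

```text
[ 0.48161947 -0.34226825  0.058     ]
[ 0.60032215 -0.34308019  0.058     ]
[ 0.60012442 -0.22423064  0.058     ]
[ 0.4822043  -0.22280686  0.058     ]
hub [ 0.53861986 -0.28076257  0.096     ] disc [ 0.538767   -0.28535959  0.02      ]
bar 0.05078781488260666 -131.9206966246768
[ 0.54080379 -0.28309255] -135.31641166455668 [ 0.0013  0.0006 -0.0003  0.0004 -0.0011 -0.0009  0.0012 -0.0001 -0.0011
  0.0012 -0.001  -0.0011]
mouthTR [ 0.57123089 -0.22244176  0.11      ]
mouthBR [ 0.51920423 -0.21814338  0.11      ]
mid [ 0.54648141 -0.20087178  0.11      ]
outTL [ 0.5944217  -0.05477576  0.152     ]
outBL [ 0.51258966 -0.04861577  0.152     ]
[391.46756072 231.97438135]
1.9
```

View pics/crop1.png

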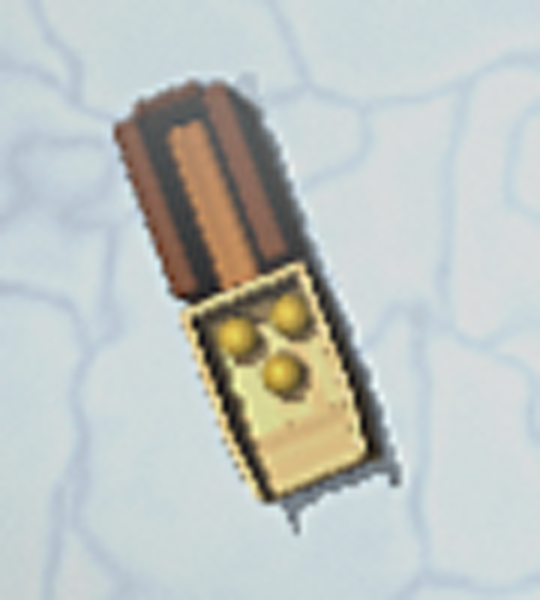

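Ball cup is lower right (crop 617,387). The upper-right one is the cone. The scoop points its spout towards the robot, with three balls at the rear of the bowl. Now I'll move over the hub.

send_rows(
  moves=[0.96,0.63,-0.2,0,0,0.2,0,0.96,0.63,-0.2,0,0,0.2,0,0.96,0.63,-0.2,0,0,0.2,0,0.96,0.63,-0.2,0,0,0.2,0,0.96,0.63,-0.2,0,0,0.2,0,0.96,0.63,-0.2,0,0,0.2,0,0.96,0.63,-0.2,0,0,0.2,0,0.96,0.63,-0.2,0,0,0.2,0],
  squeeze=60,
)

```text
time: 2.9
ee_pos: [0.3714, -0.3936, 0.1912]
tcp_rot: [180.0, -0.0, 32.8]
wrist_force: [0.5, 0.1, 0.3]
opening: 0.0429
grasp_force: 0.0
```

send_rows(
  moves=[0.97,0.63,-0.2,0,0,0.2,0,0.97,0.63,-0.2,0,0,0.2,0,0.97,0.63,-0.2,0,0,0.2,0,0.97,0.63,-0.2,0,0,0.2,0,0.97,0.63,-0.2,0,0,0.2,0,0.97,0.63,-0.2,0,0,0.2,0,0.97,0.63,-0.2,0,0,0.2,0,0,0,0,0,0,0,0],
)

```text
time: 3.9
ee_pos: [0.5413, -0.2828, 0.1554]
tcp_rot: [-179.9, 0.0, 44.9]
wrist_force: [-0.6, 0.0, -0.7]
opening: 0.0429
grasp_force: 0.0
```

```bash
python3 - <<'E'
from h import *
o=bot.get_obs()
for k in ("time","q","ee_pos","tcp_rot","opening"): print(k,np.round(o[k],4))
c=bot.camera("top"); im=c["color"][:,:,::-1]
for n,z in (("hub_grip",.08),("sample_ball_center",.033)): print([(round(r["p"],2),pix2w(c,r["pixel"],z)) for r in bot.landmark_of("top",n)[:2]])
# scoop corners from crop1, rim z=.042
P=lambda u,v:((u+.5)/6-.5+115,(v+.5)/6-.5+210)
for p in [(185,312),(303,262),(365,460),(265,500)]: print(pix2w(c,P(*p),.042))
for p in [(190,125),(235,285)]: print("handle",pix2w(c,P(*p),.036))
E
```

```text
time 3.9
q [-2.758700e+01  1.256040e+01  1.019210e+01  8.769860e+01  9.400000e-03
  1.075491e+02]
ee_pos [ 0.5413 -0.2828  0.1554]
tcp_rot [-1.799333e+02  1.120000e-02  4.486380e+01]
opening 0.0429
[(0.84, array([ 0.54770247, -0.28809276,  0.08      ]))]
[(0.73, array([ 0.55932703, -0.3019761 ,  0.033     ])), (0.29, array([0.54100334, 0.33993923, 0.033     ]))]
[0.49319382 0.3380819  0.042     ]
[0.51278623 0.28882886 0.042     ]
[0.42856847 0.26100994 0.042     ]
[0.41352908 0.30220426 0.042     ]
handle [0.57509253 0.34039396 0.036     ]
handle [0.50486969 0.31892439 0.036     ]
```

send_rows(
  moves=[0,0,-0.94,0,0,0,0,0,0,-0.94,0,0,0,0,0,0,-0.94,0,0,0,0,0,0,-0.94,0,0,0,0,0,0,0,0,0,0,1,0,0,0,0,0,0,1,0,0,0,0,0,0,1,0,0,0,0,0,0,1],
)

```text
time: 5.05
ee_pos: [0.5416, -0.2865, 0.0628]
tcp_rot: [179.7, 0.0, 44.6]
wrist_force: [10.7, -13.5, -14.5]
opening: 0.0152
grasp_force: 60.9
```

send_rows(
  moves=[0.08,-0.1,0,0,0,0.99,1,0,0,0,0,0,0.99,1,0,0,0,0,0,0.99,1,0,0,0,0,0,0.99,1,0,0,0,0,0,0.99,1,0,0,0,0,0,0.99,1,0,0,0,0,0,0.99,1,0,0,0,0,0,0.99,1],
)

```text
time: 6.05
ee_pos: [0.5443, -0.2871, 0.0628]
tcp_rot: [179.8, 0.1, 113.1]
wrist_force: [14.9, -2.7, -14.4]
opening: 0.0148
grasp_force: 61.1
```

send_rows(
  moves=[0,0,0,0,0,0.99,1,0,0,0,0,0,0.99,1,0,0,0,0,0,0.99,1,0,0,0,0,0,0.99,1,0,0,0,0,0,0.99,1,0,0,0,0,0,0.99,1,0,0,0,0,0,0.99,1,0,0,0,0,0,0.99,1],
)

```text
time: 7.05
ee_pos: [0.5458, -0.2848, 0.0628]
tcp_rot: [179.8, 0.4, -178.7]
wrist_force: [21.8, 11.0, -14.2]
opening: 0.0152
grasp_force: 61.0
```

send_rows(
  moves=[0,0,0,0,0,0.99,1,0,0,0,0,0,0.99,1,0,0,0,0,0,0.99,1,0,0,0,0,0,0.99,1,0,0,0,0,0,0.99,1,0,0,0,0,0,0.99,1,0,0,0,0,0,0.99,1,0,0,0,0,0,0.99,1],
)

```text
time: 8.05
ee_pos: [0.5443, -0.2826, 0.0628]
tcp_rot: [-180.0, 0.5, -110.6]
wrist_force: [10.1, 22.0, -7.9]
opening: 0.0155
grasp_force: 62.2
```

send_rows(
  moves=[0,0,0,0,0,0.99,1,0,0,0,0,0,0.99,1,0,0,0,0,0,0,1,0,0,0,0,0,0,1],
)

```text
time: 8.55
ee_pos: [0.5436, -0.2824, 0.0628]
tcp_rot: [-179.9, 0.4, -93.9]
wrist_force: [7.2, 22.6, -5.9]
opening: 0.0153
grasp_force: 62.4
```

send_rows(
  moves=[0,0,0,0,0,0,0,0,0,0,0,0,0,0,0,0,1,0,0,0,0,0,0,1,0,0,0,0,0,0,1,0,0,0,0,0,0,1,0,0,0,0,0,0,1,0,0,0,0,0,0,1,0,0,0,0],
)

```text
time: 9.55
ee_pos: [0.5421, -0.2871, 0.2141]
tcp_rot: [-179.9, -0.1, -94.1]
wrist_force: [1.2, -0.4, 0.2]
opening: 0.0426
grasp_force: 0.0
```

send_rows(
  moves=[-1,0,0,0,0,0,0,-1,0,0,0,0,0,0,-1,0,0,0,0,0,0,-1,0,0,0,0,0,0,-1,0,0,0,0,0,0,-1,0,0,0,0,0,0,-1,0,0,0,0,0,0,0,0,0,0,0,0,0],
)

```text
time: 10.55
ee_pos: [0.3662, -0.287, 0.2137]
tcp_rot: [-179.9, -0.1, -94.2]
wrist_force: [0.3, 0.2, 0.3]
opening: 0.0423
grasp_force: 0.0
```

```bash
python3 - <<'E'
from h import *
o=bot.get_obs(); print(o["time"],o["ee_pos"],o["q"])
c=bot.camera("top"); im=c["color"][:,:,::-1]
cv2.imwrite("pics/crop2.png",cv2.resize(im[180:295,290:445],None,fx=5,fy=5,interpolation=cv2.INTER_CUBIC))
for n,z in (("hub_grip",.08),("sample_ball_center",.033)): print([(round(r["p"],2),r["pixel"],pix2w(c,r["pixel"],z)) for r in bot.landmark_of("top",n)[:2]])
for cu in (86,):
  a=np.radians(cu)
  for k in range(4):
    q=a+k*np.pi/2; p=w2pix(c,[.543+.085*np.cos(q),-.284+.085*np.sin(q),.058]); print(k,(p-[290,180])*5+2)
E
```

```text
10.55 [ 0.36624288 -0.28701253  0.21365538] [-3.80708100e+01 -7.04192358e+00 -3.72872190e+00  9.31847690e+01
 -2.25710112e-02 -1.23906186e+02]
[(0.82, [391.2, 227.6], array([ 0.55194737, -0.2834756 ,  0.08      ])), (0.74, [356.7, 230.1], array([ 0.54853853, -0.19665804,  0.08      ]))]
[(0.55, [355.0, 232.4], array([ 0.55191369, -0.2005442 ,  0.033     ]))]
0 [333.0439129  260.24015903]
1 [504.13751523 432.93418243]
2 [667.29452303 271.90075541]
3 [496.24074856 104.94011205]
```

View pics/crop2.png

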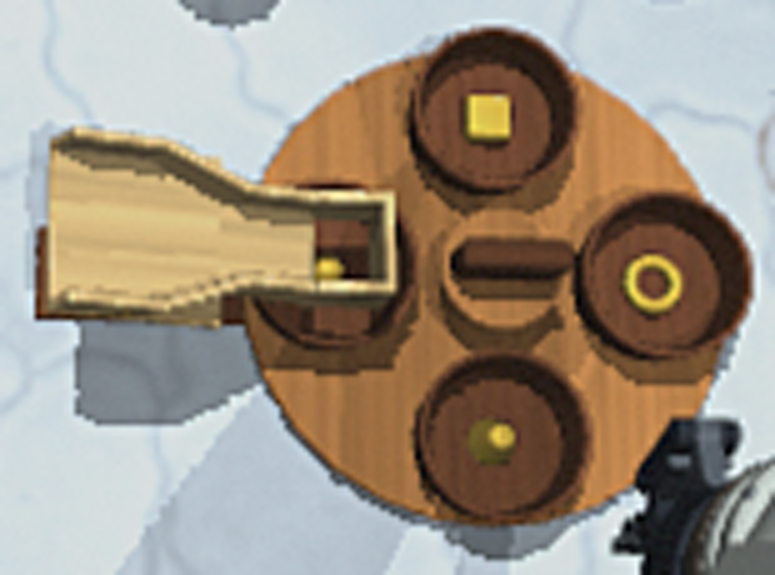

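The picture shows the ball at (329,268) inside the chute mouth and the cup centred under it to about 2 mm. Now to the scoop.

send_rows(
  moves=[0.177,0.98,-0.09,0,0,-0.313,-1,0.177,0.98,-0.09,0,0,-0.313,-1,0.177,0.98,-0.09,0,0,-0.313,-1,0.177,0.98,-0.09,0,0,-0.313,-1,0.177,0.98,-0.09,0,0,-0.313,-1,0.177,0.98,-0.09,0,0,-0.313,-1,0.177,0.98,-0.09,0,0,-0.313,-1,0.177,0.98,-0.09,0,0,-0.313,-1],
)

```text
time: 11.7
ee_pos: [0.4035, -0.0894, 0.1943]
tcp_rot: [-180.0, -0.0, -115.6]
wrist_force: [-0.3, -0.5, 0.2]
opening: 0.0855
grasp_force: 0.0
```

send_rows(
  moves=[0.177,0.98,-0.09,0,0,-0.313,-1,0.177,0.98,-0.09,0,0,-0.313,-1,0.177,0.98,-0.09,0,0,-0.313,-1,0.177,0.98,-0.09,0,0,-0.313,-1,0.177,0.98,-0.09,0,0,-0.313,-1,0.177,0.98,-0.09,0,0,-0.313,-1,0.177,0.98,-0.09,0,0,-0.313,-1,0.177,0.98,-0.09,0,0,-0.313,-1],
)

```text
time: 12.7
ee_pos: [0.4387, 0.1069, 0.1762]
tcp_rot: [180.0, -0.0, -137.1]
wrist_force: [0.8, 0.3, -0.8]
opening: 0.0857
grasp_force: 0.0
```

send_rows(
  moves=[0.177,0.98,-0.09,0,0,-0.313,-1,0.177,0.98,-0.09,0,0,-0.313,-1,0.177,0.98,-0.09,0,0,-0.313,-1,0.177,0.98,-0.09,0,0,-0.313,-1,0.177,0.98,-0.09,0,0,-0.313,-1,0.177,0.98,-0.09,0,0,-0.313,-1,0.177,0.98,-0.09,0,0,-0.313,-1,0.177,0.98,-0.09,0,0,-0.313,-1],
)

```text
time: 13.7
ee_pos: [0.4739, 0.3031, 0.1579]
tcp_rot: [-180.0, -0.0, -158.7]
wrist_force: [-0.7, -1.2, 0.6]
opening: 0.0855
grasp_force: 0.0
```

```bash
python3 - <<'E'
from h import *
c=bot.camera("scene"); im=c["color"][:,:,::-1]
o=bot.get_obs(); print(o["time"],o["ee_pos"],o["tcp_rot"],o["q"],o["opening"])
for n,z in (("scoop_bowl",.025),("scoop_handle",.029),("scoop_spout",.021)): print([(round(r["p"],2),r["pixel"],pix2w(c,r["pixel"],z)) for r in bot.landmark_of("scene",n)[:2]])
a=np.radians(21.3);ca,sa=np.cos(a),np.sin(a)
im=cv2.resize(im[220:370,140:300],None,fx=5,fy=5,interpolation=cv2.INTER_CUBIC)
for x,y in [(40,28),(40,-28),(-45,28),(-45,-28),(5,28),(5,-28)]:
    x/=1000;y/=1000
    p=w2pix(c,[.467+ca*x-sa*y,.299+sa*x+ca*y,.042]); cv2.circle(im,tuple(int(v) for v in (p-[140,220])*5+2),4,(0,0,255),-1)
cv2.imwrite("pics/crop3.png",im)
E
```

```text
13.75 [0.47407656 0.30525347 0.15712017] [ 1.79954607e+02 -1.36478725e-02 -1.58734545e+02] [3.27532484e+01 5.99839151e+00 2.96771072e+00 8.69736532e+01
 4.72019140e-02 1.14877967e+01] 0.08549257402644055
[(0.88, [230.7, 322.4], array([0.47396147, 0.30004091, 0.025     ]))]
[(0.8, [197.7, 315.1], array([0.53531888, 0.32784912, 0.029     ])), (0.33, [308.1, 197.1], array([ 0.64136359, -0.21568279,  0.029     ]))]
[(0.65, [254.7, 330.1], array([0.42717987, 0.28411502, 0.021     ]))]
```

View pics/crop3.png

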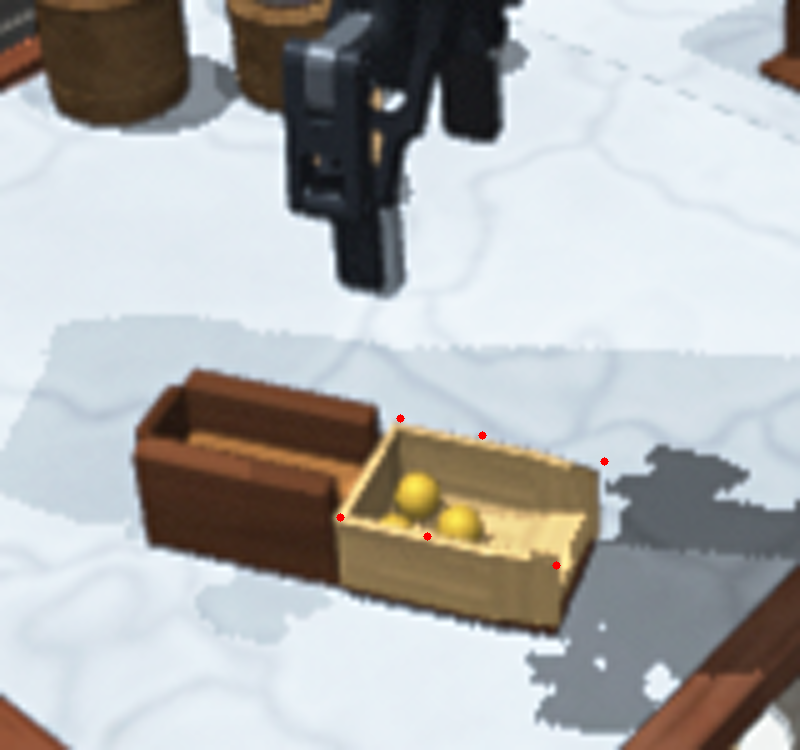

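send_rows(
  moves=[-0.08,-0.145,-0.99,0,0,0,-1,0,0,-0.99,0,0,0,-1,0,0,-0.99,0,0,0,-1,0,0,-0.99,0,0,0,-1,0,0,-0.99,0,0,0,-1,0,0,-0.5,0,0,0,-1,0,0,-0.49,0,0,0,-1,0,0,0,0,0,0,-1],
)

```text
time: 14.9
ee_pos: [0.4714, 0.2977, 0.0094]
tcp_rot: [-180.0, -0.0, -158.6]
wrist_force: [-0.0, -0.2, 0.0]
opening: 0.0856
grasp_force: 0.0
```

send_rows(
  moves=[0,0,0,0,0,0,0.2,0,0,0,0,0,0,0.6,0,0,0,0,0,0,1,0,0,0,0,0,0,1,0,0,0,0,0,0,1],
  squeeze=60,
)

```text
time: 15.52
ee_pos: [0.4722, 0.2984, 0.011]
tcp_rot: [180.0, 0.1, -158.6]
wrist_force: [-0.7, 0.8, 5.7]
opening: 0.0547
grasp_force: 64.7
```

send_rows(
  moves=[0,0,0.3,0,0,0,1,0,0,0.6,0,0,0,1,0,0,0.8,0,0,0,1,0,0,0.8,0,0,0,1,0,0,0.8,0,0,0,1,0,0,0.5,0,0,0,1,0,0,0.2,0,0,0,1,0,0,0,0,0,0,1],
)

```text
time: 16.52
ee_pos: [0.4716, 0.2979, 0.1097]
tcp_rot: [-180.0, -0.0, -158.6]
wrist_force: [0.6, -0.5, -2.4]
opening: 0.0551
grasp_force: 63.9
```

```bash
python3 - <<'E'
from h import *
c=bot.camera("scene"); im=c["color"][:,:,::-1]
o=bot.get_obs(); print(o["time"],o["ee_pos"],o["tcp_rot"],o["wrist_force"],o["torque"],o["opening"])
cv2.imwrite("pics/crop4.png",cv2.resize(im[220:370,140:300],None,fx=5,fy=5,interpolation=cv2.INTER_CUBIC))
E
```

```text
16.575 [0.4714147  0.29780281 0.10921784] [-1.79990731e+02 -4.50770629e-02 -1.58607197e+02] [ 0.2866467   0.72579722 -2.9556423 ] [0.02000692 0.10584915 0.00939017] 0.054941159999758696
```

View pics/crop4.png

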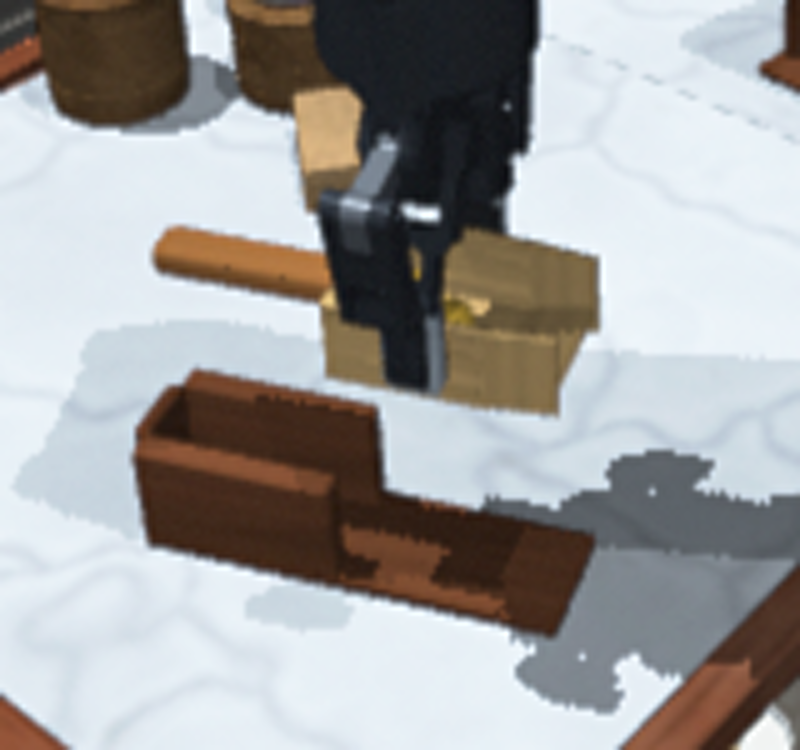

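The scoop hangs level and all balls are in. Next I swing it to open table, aligned with the chute.

send_rows(
  moves=[-0.01,-0.185,0,0,0,0.164,1,-0.02,-0.37,0,0,0,0.328,1,-0.033,-0.617,0,0,0,0.546,1,-0.033,-0.617,0,0,0,0.546,1,-0.033,-0.617,0,0,0,0.546,1,-0.033,-0.617,0,0,0,0.546,1,-0.033,-0.617,0,0,0,0.546,1,-0.033,-0.617,0,0,0,0.546,1],
)

```text
time: 17.58
ee_pos: [0.4655, 0.1907, 0.1093]
tcp_rot: [180.0, -0.0, -126.0]
wrist_force: [0.5, -0.1, -1.8]
opening: 0.0549
grasp_force: 63.8
```

send_rows(
  moves=[-0.033,-0.617,0,0,0,0.546,1,-0.033,-0.617,0,0,0,0.546,1,-0.033,-0.617,0,0,0,0.546,1,-0.033,-0.617,0,0,0,0.546,1,-0.033,-0.617,0,0,0,0.546,1,-0.033,-0.617,0,0,0,0.546,1,-0.02,-0.37,0,0,0,0.328,1,-0.01,-0.185,0,0,0,0.164,1],
)

```text
time: 18.58
ee_pos: [0.4599, 0.0844, 0.1094]
tcp_rot: [180.0, -0.0, -93.8]
wrist_force: [0.0, -0.4, -2.1]
opening: 0.0552
grasp_force: 63.7
```

send_rows(
  moves=[0,0,-0.4,0,0,0,1,0,0,-0.7,0,0,0,1,0,0,-0.8,0,0,0,1,0,0,-0.8,0,0,0,1,0,0,-0.6,0,0,0,1,0,0,-0.4,0,0,0,1,0,0,-0.2,0,0,0,1,0,0,0,0,0,0,1],
)

```text
time: 19.58
ee_pos: [0.4602, 0.0851, 0.0123]
tcp_rot: [180.0, 0.0, -93.8]
wrist_force: [-0.1, 0.2, -2.6]
opening: 0.0554
grasp_force: 63.8
```

Not yet touching; I lower in small steps.

send_rows(
  moves=[0,0,-0.16,0,0,0,1,0,0,-0.12,0,0,0,1,0,0,0,0,0,0,1],
)

```text
time: 19.95
ee_pos: [0.4601, 0.0851, 0.0051]
tcp_rot: [180.0, -0.0, -93.8]
wrist_force: [-0.4, -0.2, -3.1]
opening: 0.0549
grasp_force: 63.8
```

send_rows(
  moves=[0,0,-0.06,0,0,0,1,0,0,0,0,0,0,1],
)

```text
time: 20.2
ee_pos: [0.4602, 0.0851, 0.0037]
tcp_rot: [180.0, -0.0, -93.8]
wrist_force: [-0.8, 0.2, -2.2]
opening: 0.0552
grasp_force: 63.8
```

send_rows(
  moves=[0,0,-0.05,0,0,0,1,0,0,0,0,0,0,1],
)

```text
time: 20.45
ee_pos: [0.4603, 0.0851, 0.003]
tcp_rot: [-180.0, 0.0, -93.8]
wrist_force: [-2.8, -1.4, 3.1]
opening: 0.0547
grasp_force: 64.2
```

send_rows(
  moves=[0,0,0,0,0,0,0.2,0,0,0,0,0,0,-0.4,0,0,0,0,0,0,-1,0,0,0.3,0,0,0,-1,0,0,1,0,0,0,-1,0,0,1,0,0,0,-1,0,0,1,0,0,0,-1,0,0,1,0,0,0,-1],
)

```text
time: 21.45
ee_pos: [0.4602, 0.0851, 0.1114]
tcp_rot: [-180.0, 0.0, -93.8]
wrist_force: [1.0, 0.7, -0.4]
opening: 0.0856
grasp_force: 0.0
```

send_rows(
  moves=[0.05,0.63,0,0,0,0,-0.3,0.05,0.63,0,0,0,0,-0.3,0.05,0.63,0,0,0,0,-0.3,0.05,0.63,0,0,0,0,-0.3,0,0,0,0,0,0,-0.3],
)

```text
time: 22.08
ee_pos: [0.465, 0.1493, 0.1095]
tcp_rot: [180.0, -0.0, -93.7]
wrist_force: [0.2, -0.4, -0.7]
opening: 0.0554
grasp_force: 0.0
```

```bash
python3 - <<'E'
from h import *
c=bot.camera("scene"); im=c["color"][:,:,::-1]
o=bot.get_obs(); print(o["time"],o["ee_pos"],o["tcp_rot"],o["opening"],o["q"])
def net(cam,c):
  for n,z in (("scoop_bowl",.017),("scoop_handle",.021),("scoop_spout",.013)): print([(round(r["p"],2),r["pixel"],pix2w(c,r["pixel"],z)) for r in bot.landmark_of(cam,n)[:2]])
net("scene",c)
t=bot.camera("top"); net("top",t)
a=np.radians(86);ca,sa=np.cos(a),np.sin(a)
r0=(190,190); im=cv2.resize(im[190:310,190:350],None,fx=5,fy=5,interpolation=cv2.INTER_CUBIC)
for x,y,z in [(40,28,34),(40,-28,34),(-45,28,34),(-45,-28,34),(68,0,28),(118,0,28)]:
    x/=1000;y/=1000
    p=w2pix(c,[.4597+ca*x-sa*y,.080+sa*x+ca*y,z/1000]); cv2.circle(im,tuple(int(v) for v in (p-r0)*5+2),4,(0,0,255),-1)
cv2.imwrite("pics/crop5.png",im)
E
```

```text
22.125 [0.46496027 0.14871365 0.10961252] [ 1.79957743e+02 -2.61167591e-02 -9.37577880e+01] 0.055135295658657664 [ 1.77415855e+01 -4.09162785e+00 -1.24962411e+01  8.16442748e+01
 -8.81289897e-03 -6.85006131e+01]
[(0.81, [300.1, 272.7], array([0.46168417, 0.08379432, 0.017     ]))]
[(0.63, [280.0, 285.3], array([0.46828158, 0.15077945, 0.021     ]))]
[(0.72, [307.6, 264.6], array([0.46803147, 0.04354677, 0.013     ])), (0.39, [233.0, 333.1], array([0.46012409, 0.3093446 , 0.013     ]))]
[(0.74, [333.2, 170.3], array([ 0.72904805, -0.15703188,  0.017     ])), (0.73, [247.9, 271.3], array([0.46249172, 0.08047317, 0.017     ]))]
[]
[(0.87, [263.2, 275.2], array([0.45153163, 0.04141804, 0.013     ]))]
```

View pics/crop5.png

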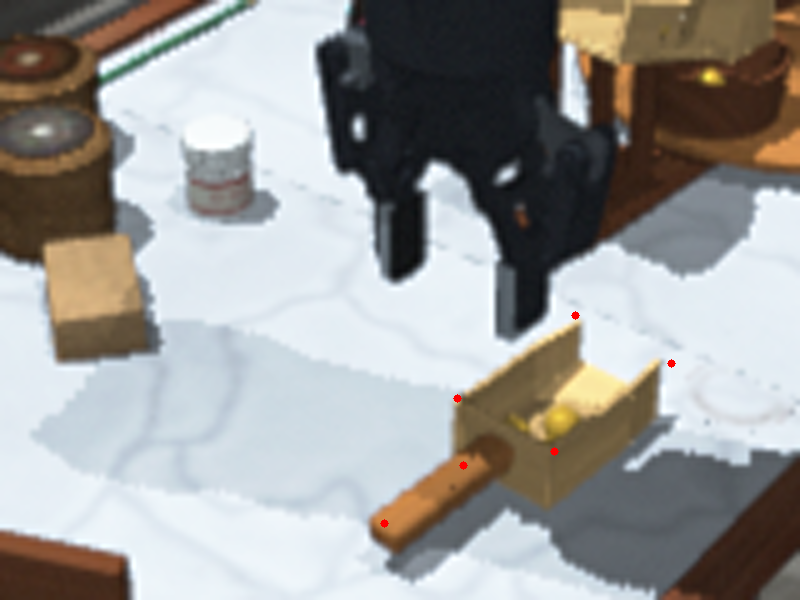

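send_rows(
  moves=[0,0,-0.9,0,0,0,-0.3,0,0,-0.9,0,0,0,-0.3,0,0,-0.9,0,0,0,-0.3,0,0,-0.8,0,0,0,-0.3,0,0,-0.45,0,0,0,-0.3,0,0,-0.24,0,0,0,-0.3,0,0,0,0,0,0,-0.3],
)

```text
time: 23.35
ee_pos: [0.4653, 0.148, 0.0054]
tcp_rot: [-180.0, 0.0, -93.8]
wrist_force: [-0.3, -0.3, 0.5]
opening: 0.0555
grasp_force: 0.0
```

send_rows(
  moves=[0,0,0,0,0,0,0.3,0,0,0,0,0,0,1,0,0,0,0,0,0,1,0,0,0,0,0,0,1,0,0,0,0,0,0,1],
  squeeze=110,
)

```text
time: 23.98
ee_pos: [0.4655, 0.1482, 0.006]
tcp_rot: [-179.9, 0.0, -93.8]
wrist_force: [-1.4, -0.3, 5.6]
opening: 0.0155
grasp_force: 107.5
```

send_rows(
  moves=[0,0,0.2,0,0,0,1,0,0,0.5,0,0,0,1,0,0,0.8,0,0,0,1,0,0,0.8,0,0,0,1,0,0,0.8,0,0,0,1,0,0,0.8,0,0,0,1,0,0,0.8,0,0,0,1,0,0,0.8,0,0,0,1],
)

```text
time: 24.98
ee_pos: [0.4651, 0.1481, 0.1441]
tcp_rot: [-180.0, 0.0, -93.8]
wrist_force: [-0.1, -0.6, -2.2]
opening: 0.0155
grasp_force: 107.8
```

send_rows(
  moves=[0.3,-0.5,0.38,0,0,0,1,0.46,-0.8,0.38,0,0,0,1,0.55,-0.95,0.38,0,0,0,1,0.55,-0.95,0.38,0,0,0,1,0.55,-0.95,0.38,0,0,0,1,0.55,-0.95,0.38,0,0,0,1,0.45,-0.8,0.38,0,0,0,1,0.27,-0.45,0.38,0,0,0,1],
)

```text
time: 25.98
ee_pos: [0.5576, -0.0126, 0.2186]
tcp_rot: [179.9, -0.0, -93.9]
wrist_force: [-0.5, -0.2, -1.9]
opening: 0.0155
grasp_force: 107.8
```

send_rows(
  moves=[0,0,0,0.2,-0.014,0,1,0,0,0,0.4,-0.028,0,1,0,0,0,0.5,-0.035,0,1,0,0,0,0.4,-0.028,0,1,0,0,0,0.25,-0.017,0,1,0,0,0,0,0,0,1],
)

```text
time: 26.72
ee_pos: [0.5569, -0.0111, 0.2183]
tcp_rot: [180.0, 15.1, -93.9]
wrist_force: [0.1, 0.7, -2.8]
opening: 0.0158
grasp_force: 107.9
```

```bash
python3 - <<'E'
from h import *
c=bot.camera("scene"); im=c["color"][:,:,::-1]
o=bot.get_obs(); print(o["time"],o["ee_pos"],o["tcp_rot"],o["opening"],o["q"],o["wrist_force"])
t=bot.camera("top"); im2=t["color"][:,:,::-1]
for n in ("scoop_spout","scoop_bowl","chute_inlet"):
  for cam,cc in (("scene",c),("top",t)): print(n,cam,[(round(r["p"],2),r["pixel"],pix2w(cc,r["pixel"],.18)) for r in bot.landmark_of(cam,n)[:1]])
A=cv2.resize(im[150:260,270:370],None,fx=4,fy=4,interpolation=cv2.INTER_CUBIC)
B=cv2.resize(im2[190:300,280:380],None,fx=4,fy=4,interpolation=cv2.INTER_CUBIC)
cv2.imwrite("pics/p6.png",np.hstack([A,B]))
E
```

```text
26.775 [ 0.55701752 -0.0108549   0.2185161 ] [-179.98778963   15.05101467  -93.86368847] 0.015942076206346908 [ -8.72310663   6.16854507   8.85035918  93.97414583  14.99671241
 -95.02791318] [-0.43518924 -0.30021943 -2.28975703]
scoop_spout scene [(0.57, [320.5, 160.6], array([ 0.57558376, -0.16575223,  0.18      ]))]
scoop_spout top []
scoop_bowl scene [(0.58, [308.3, 161.5], array([ 0.59761627, -0.14078963,  0.18      ]))]
scoop_bowl top []
chute_inlet scene [(0.66, [308.2, 193.7], array([0.49467084, 0.01312983, 0.18      ]))]
chute_inlet top []
```

View pics/p6.png

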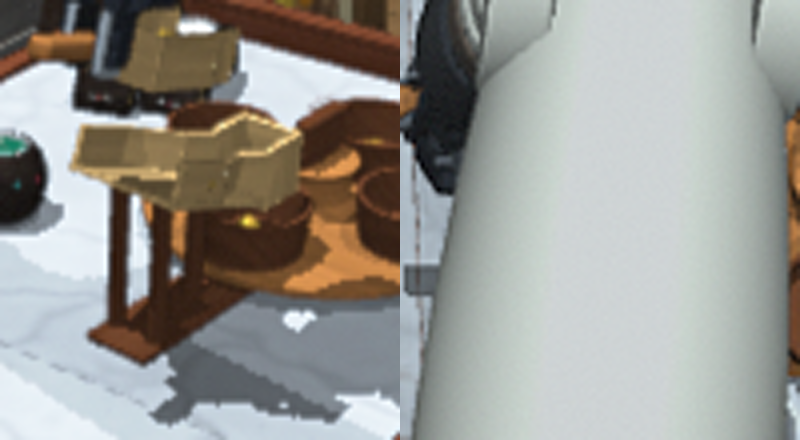

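```bash
python3 - <<'E'
from h import *
c=bot.camera("scene")
P=lambda u,v:((u+.5)/4-.5+270,(v+.5)/4-.5+150)
for p in [(80,125),(180,157)]: print(pix2w(c,P(*p),.152))
# predicted pixels: hopper wall-top outer ends for line x0 at r=234, and spout/bowl points of the scoop
for X in ([.5535-.037,-.0517,.152],[.5535+.037,-.0517,.152]): print("hop",(w2pix(c,X)-[270,150])*4+1.5)
o=bot.get_obs(); T=o["ee_pos"]; th=np.radians(15); d=np.array([.0698,.9976,0]);z=np.array([0,0,1.]);s=np.array([.9976,-.0698,0])
d2=d*np.cos(th)+z*np.sin(th); z2=z*np.cos(th)-d*np.sin(th)
for x,y,h in [(-45,28,34),(-45,-28,34),(40,28,34),(40,-28,34),(118,0,28)]:
    X=T+d2*(x-67)/1e3+z2*(h-5)/1e3-s*y/1e3; print("scoop",(x,y,h),np.round(X,3),(w2pix(c,X)-[270,150])*4+1.5)
E
```

```text
[ 0.60097503 -0.06283599  0.152     ]
[ 0.52608847 -0.06382968  0.152     ]
hop [182.34513303 168.49838751]
hop [ 83.0469094  135.49264547]
scoop (-45, 28, 34) [ 0.521 -0.124  0.218] [245.11653196  28.90481776]
scoop (-45, -28, 34) [ 0.577 -0.128  0.218] [172.56465626   6.34003715]
scoop (40, 28, 34) [ 0.527 -0.042  0.24 ] [165.17940542  33.6718109 ]
scoop (40, -28, 34) [ 0.583 -0.046  0.24 ] [90.50694118  9.48841726]
scoop (118, 0, 28) [0.56  0.033 0.254] [40.91284472 36.07188756]
```

send_rows(
  moves=[0.14,-0.02,-0.1,0.2,-0.014,0,1,0,0,-0.2,0.4,-0.028,0,1,0,0,-0.2,0.4,-0.028,0,1,0,0,-0.14,0.4,-0.028,0,1,0,0,-0.1,0.3,-0.02,0,1,0,0,0,0,0,0,1],
)

```text
time: 27.92
ee_pos: [0.5607, -0.0119, 0.1993]
tcp_rot: [180.0, 29.8, -93.9]
wrist_force: [-0.6, -0.2, -3.0]
opening: 0.0156
grasp_force: 108.0
```

send_rows(
  moves=[0,0,0,0.2,-0.014,0,1,0,0,0,0.25,-0.017,0,1,0,0,0,0.25,-0.017,0,1,0,0,0,0.25,-0.017,0,1,0,0,0,0.2,-0.014,0,1,0,0,0,0.25,-0.017,0,1,0,0,0,0,0,0,1,0,0,0,0,0,0,1],
)

```text
time: 28.92
ee_pos: [0.5607, -0.0112, 0.2003]
tcp_rot: [-179.9, 41.8, -93.8]
wrist_force: [0.6, 0.3, -1.5]
opening: 0.0154
grasp_force: 108.0
```

send_rows(
  moves=[0,0,0.2,0.4,-0.028,0,1,0,0,0.16,0.3,-0.02,0,1,0,0,0,0,0,0,1,0,0,0,0,0,0,1,0,0,0,0,0,0,1,0,0,0,0,0,0,1],
)

```text
time: 29.68
ee_pos: [0.5607, -0.011, 0.2095]
tcp_rot: [-179.8, 47.8, -93.8]
wrist_force: [0.4, -1.1, -1.1]
opening: 0.0155
grasp_force: 108.1
```

```bash
python3 - <<'E'
from h import *
c=bot.camera("scene"); im=c["color"]
o=bot.get_obs(); print(o["time"],o["ee_pos"],o["tcp_rot"],o["wrist_force"],o["q"])
for n in ("ball0_center","sample_ball_center"): print(n,[(round(r["p"],2),r["pixel"]) for r in bot.landmark_of("scene",n)])
hsv=cv2.cvtColor(im,cv2.COLOR_RGB2HSV); m=cv2.inRange(hsv,(20,170,120),(32,255,255)); m[:140]=0;m[270:]=0;m[:,:270]=0;m[:,380:]=0
n,l,s,ce=cv2.connectedComponentsWithStats(m)
print([(s[i].tolist()) for i in range(1,n) if s[i][4]>3])
cv2.imwrite("pics/raw7.png",im[:,:,::-1])
E
```

```text
29.725 [ 0.56069348 -0.01102988  0.20943248] [-179.84286758   47.79546681  -93.75405297] [-0.01903895 -0.32973844 -2.14560723] [ -22.09049266   16.13963541    9.27579486  102.06920394   44.74884091
 -116.11995101]
ball0_center []
sample_ball_center [(0.7, [362.6, 189.3])]
[[340, 148, 2, 4, 4], [373, 201, 4, 4, 15], [322, 203, 3, 2, 5], [327, 202, 7, 5, 19], [337, 202, 6, 4, 14]]
```

send_rows(
  moves=[0,0,0.6,0,0,0,1,0,0,0.9,0,0,0,1,0,0,0.9,-0.5,0.035,0,1,0,0.3,0.4,-0.9,0.063,0,1,0,0.9,0,-0.9,0.063,0,1,0,0.95,0,-0.9,0.063,0,1,0,0.95,0,-0.9,0.063,0,1,0,0.95,0,-0.9,0.063,0,1],
)

```text
time: 30.82
ee_pos: [0.5604, 0.0908, 0.2814]
tcp_rot: [-179.8, 4.5, -93.9]
wrist_force: [0.4, -0.5, -2.3]
opening: 0.0156
grasp_force: 108.0
```

send_rows(
  moves=[-0.5,0.95,0,-0.58,0.041,0,1,-0.7,0.8,0,0,0,0,1,-0.7,0.8,0,0,0,0,1,-0.7,0.6,0,0,0,0,1,-0.4,0,0,0,0,0,1,0,0,0,0,0,0,1],
)

```text
time: 31.58
ee_pos: [0.4853, 0.1686, 0.28]
tcp_rot: [-180.0, -0.2, -93.9]
wrist_force: [0.8, -0.3, -2.5]
opening: 0.0161
grasp_force: 108.0
```

```bash
python3 - <<'E'
from h import *
c=bot.camera("scene"); im=c["color"][:,:,::-1]
o=bot.get_obs(); print(o["time"],o["ee_pos"],o["tcp_rot"],o["wrist_force"],o["q"])
t=bot.camera("top"); im2=t["color"][:,:,::-1]
f=lambda i,k:cv2.resize(i,None,fx=k,fy=k,interpolation=cv2.INTER_CUBIC)
A=f(im[150:270,270:395],3.2); B=f(im2[190:310,220:345],3.2)
C=f(im2[185:285,295:425],3.0)
D=f(im[100:300,140:400],1.5)
W=np.zeros((600,800,3),np.uint8)
W[:300,:390]=C[:300,:390]; W[:384,400:800]=A; W[300:600,:390]=D[:300,:390]
W[384:600,400:800]=f(im2[200:272,220:353],3)[:216,:399] if 0 else cv2.resize(im2[200:290,210:345],(400,216))
cv2.imwrite("pics/p8.png",W)
E
```

```text
31.625 [0.48570487 0.1684203  0.27969161] [-179.99415416   -0.2491582   -93.87813494] [ 0.10606116 -0.60347951 -1.87358731] [ 19.25251417   1.49704594  11.88247146 100.4779267   -0.23142506
 -66.86917679]
```

View pics/p8.png

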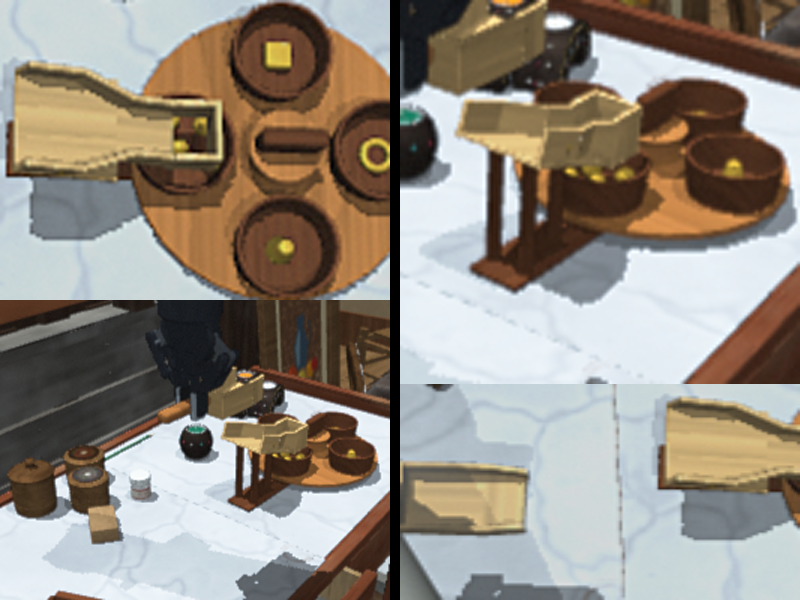

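All three balls joined the sample ball in the cup, and the chute and the scoop are empty. Next I set the scoop down.

send_rows(
  moves=[-0.2,-0.2,-0.8,0,0,0,1,-0.2,-0.2,-1,0,0,0,1,-0.2,-0.2,-1,0,0,0,1,-0.2,-0.2,-1,0,0,0,1,0,0,-1,0,0,0,1,0,0,-1,0,0,0,1,0,0,-1,0,0,0,1,0,0,-1,0,0,0,1],
)

```text
time: 32.67
ee_pos: [0.4661, 0.1482, 0.0833]
tcp_rot: [180.0, -0.3, -93.9]
wrist_force: [-0.0, 0.7, -1.9]
opening: 0.0159
grasp_force: 108.0
```

send_rows(
  moves=[0,0,-0.9,0,0,0,1,0,0,-0.8,0,0,0,1,0,0,-0.6,0.03,0,0,1,0,0,-0.4,0,0,0,1,0,0,-0.2,0,0,0,1,0,0,0,0,0,0,1],
)

```text
time: 33.42
ee_pos: [0.4658, 0.1488, 0.0119]
tcp_rot: [179.9, -0.0, -93.9]
wrist_force: [-0.4, -0.9, -1.9]
opening: 0.0154
grasp_force: 108.0
```

send_rows(
  moves=[0,0,-0.14,0,0,0,1,0,0,-0.07,0,0,0,1,0,0,0,0,0,0,1],
)

```text
time: 33.8
ee_pos: [0.4657, 0.1489, 0.0065]
tcp_rot: [179.9, -0.0, -93.9]
wrist_force: [0.2, 0.4, -2.7]
opening: 0.0158
grasp_force: 108.0
```

send_rows(
  moves=[0,0,-0.06,0,0,0,1,0,0,0,0,0,0,1],
)

```text
time: 34.05
ee_pos: [0.4659, 0.1491, 0.006]
tcp_rot: [180.0, 0.0, -93.9]
wrist_force: [-3.1, 0.5, 6.1]
opening: 0.0159
grasp_force: 109.3
```

Contact; I release and lift away.

send_rows(
  moves=[0,0,0,0,0,0,0.6,0,0,0,0,0,0,0,0,0,0,0,0,0,-0.3,0,0,0.3,0,0,0,-0.3,0,0,0.8,0,0,0,-0.3,0,0,1,0,0,0,-0.3,0,0,1,0,0,0,-0.3,0,0,1,0,0,0,-0.3],
)

```text
time: 35.05
ee_pos: [0.4657, 0.1488, 0.1089]
tcp_rot: [180.0, 0.0, -93.9]
wrist_force: [-0.2, -0.2, 1.4]
opening: 0.0553
grasp_force: 0.0
```

send_rows(
  moves=[0,0,1,0,0,0,-0.3,0,0,1,0,0,0,-0.3,0,0,1,0,0,0,-0.3,-0.6,0.8,0,0,0,0,-0.3,-0.6,0.8,0,0,0,0,-0.3,-0.6,0.8,0,0,0,0,-0.3,0,0,0,0,0,0,-0.3,0,0,0,0,0,0,-0.3],
)

```text
time: 36.05
ee_pos: [0.421, 0.2086, 0.1828]
tcp_rot: [180.0, -0.0, -93.8]
wrist_force: [0.4, 0.1, -0.1]
opening: 0.056
grasp_force: 0.0
```

```bash
python3 - <<'E'
from h import *
look(["scoop_bowl","scoop_handle","scoop_spout","colour_pot","sanding_block","turned_candle"],dict(scoop_bowl=.017,scoop_handle=.021,scoop_spout=.013))
o=bot.get_obs(); print(o["time"],o["ee_pos"],o["wrist_force"])
E
```

```text
scene scoop_bowl 0.67 [300.4 271.7] [0.4632 0.0804 0.017 ]
scene scoop_handle 0.9 [278.9 287. ] [0.4667 0.1567 0.021 ]
scene scoop_spout 0.56 [337.2 206. ] [ 0.5585 -0.2473  0.013 ]
scene colour_pot 0.68 [234.3 334.7] [0.4644 0.302  0.    ]
scene sanding_block 0.55 [209.5 254.9] [0.6924 0.1453 0.    ]
scene turned_candle 0.57 [363.  188.4] [ 0.5637 -0.4235  0.    ]
top scoop_bowl 0.65 [250.8 269.5] [0.4669 0.0729 0.017 ]
top scoop_handle 0.68 [213.4 272. ] [0.4633 0.1688 0.021 ]
top scoop_spout 0.69 [263.6 271.8] [0.4603 0.0401 0.013 ]
top colour_pot 0.74 [266.3 176.6] [0.7228 0.0258 0.    ]
top sanding_block 0.61 [225.5 185.5] [0.701  0.1382 0.    ]
top turned_candle 0.73 [332.3 169.4] [ 0.7375 -0.1571  0.    ]
top turned_candle 0.34 [391.3 267.4] [ 0.4616 -0.2948  0.    ]
36.75 [0.42066888 0.2088345  0.1825177 ] [ 0.52110452 -0.22317763 -0.48023532]
```

Scoop stands level on the table where it was placed, the bystanders are where they were, and the arm is clear.

```bash
python3 -c "
from workcell import bot
print(bot.job_done())"
```

```text
the job is handed in; nothing more can be done
None
```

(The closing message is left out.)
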